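Third hand at the slab frame: latch the frame and hold its end bar on the seals

ROBOT

A 7-joint arm with a two-finger parallel gripper is mounted at the origin on a cart in front of the work surface, level with it; the furniture and walls round the work are solid. World frame = base frame: x ahead of the robot, y to its left, z up, the work surface at z = 0. Lengths are in m, angles in rad, forces in N, time in s.
With the tool pointing down it reaches from about 0.375 to 0.925 m from the base axis. Payload 3.1 kg.
Tool frame: the origin (TCP) lies between the finger pads; the fingertips stand 19 mm ahead of it and the grasp point (between the pads) is the TCP; z points along the fingers, y is the line along which they close (so a half turn about z gives the same grasp; the last joint's range is limited). The gripper opens to 85 mm and grips with 20 to 120 N. Pads are 22 mm wide; open, the fingers measure 114 mm over their backs; the gripper's body (76 mm by 85 mm) begins 54 mm behind the grasp point. The pads swing forward as they close: fully open they stand 13 mm farther back than shut.
Start: joints at [1.016, 0.383, 0.044, 1.598, -0.018, 1.161, -0.05], TCP at [0.287, -0.583, 0.25] pointing down, gripper open.
Joint ranges: [-2.61, 2.61], [-0.41, 2.15], [-1.48, 1.57], [0, 2.5], [-1.57, 4.71], [0.05, 1.97], [-2.85, 2.85]. Speed limits (rad/s): [2.79, 2.79, 3.14, 3.14, 3.14, 3.14, 3.14].

INTERFACE

Orientations are given as a unit quaternion [w, x, y, z].
In Python, from station import r gives the robot as it stands.
- The arm moves only by the tool drive_tool, never from a script. Its argument "commands" is a list of rows, each a list of 2 entries, a list of its own where there are three numbers: the shift along the tool's x, y, z in m, then the turn about the tool's z in degrees. In form: [[[dx, dy, dz], spin], ...]. A call has 1 to 10 rows; each row shifts and turns the commanded pose from where the row before left it, along the tool's axes as they then stand; what a row does not reach is not made up. A row lasts 1/8 s, in which the tool goes at most 62.5 mm and 10.7 degrees, less where a joint would pass 70% of its speed; a pose out of reach is approached as far as the arm can. A call is refused whole if a number of a shift passes 0.0625 or a number of a turn 10.7, either way. A call with a gripper value outside its range is refused whole. "grip" is the finger opening in m, from 0 to 0.0854, set as the call begins (left out, the last holds). The fingers move at their own pace and stop on an object; "force" is the grip in N (left out, the last holds). Time passes only in rows, so rows that do not move let the fingers close. It gives the time, the measured TCP pose, the force, the opening and the grip force at its end, in the units of the state.
- r.sense(): the state, without advancing time (a new reading comes with each control period).
- r.read_camera(name): name is "scene" or "side" or "wrist"; returns the picture (400x640x3 uint8, red, green, blue); there is no depth.
- r.calibration(name): a dict with "K" (3x3 intrinsics, pixels), "T" (4x4, takes a point from camera to world coordinates). Camera axes: x right, y down, z forward; pixel columns grow to the right and rows downward; lengths in m; the calibration is good to about 2 mm. A picture is of the moment at which its call begins: read the wrist's pose just before it. calibration takes no time and is no camera call; for the wrist camera it gives the pose at the moment of the call.
- r.hand_in(): hands the job in; it is judged then, once.
Trained networks look in the newest picture that a camera, given by its name, has taken for a name from the list of things; names that differ only in an ending like _2 or _b are one class to them, and where a whole thing is asked for, a point or a joint stands for the part that bears it (a point fixed in the world has none). Each returns a list of dicts, best first, with "conf" (0 to 1); they miss things now and then, are a little off and sometimes report something else, mostly with a low value. They report only what shows in the picture. A call takes as long as a camera call.
- r.silhouettes(name, camera): "mask" (400x640 bool, what is visible of it) and "point" ([column, row] in pixels, amid what is visible of it).
The state is a dict: "time_s": time; "joints": joint angles; "qvel": joint speeds; "joint_efforts": joint torques, N m; "eef_pos": TCP position; "tool_rot": TCP orientation; "contact_force": force on the tool from outside, world axes, zero at the start; "ft_torque": the same for the moment, N m; "opening": finger opening in m; "grasp_force": force on a finger pad.
Only numpy, scipy, OpenCV 4.12 (cv2) and the standard library are available. Lean on these libraries where they do the work, as an engineer would, in place of code of your own. Each camera call takes 0.05 s, during which the arm holds its last target. There are 200 camera calls.

TASK

First turn the turnbutton square across the left rail of the ganache frame, so that the frame is locked down to the white casting board; then stand the loose end bar upright on the board between the two steel end guides, thumbscrew heads towards you, and press it squarely against both red silicone pads on the rail ends. Finish while holding it there for a colleague who will tighten the screws: keep pressing steadily with about 14 N in all, both pads evenly squeezed to a little over half their thickness and never squashed hard, do not let go, and leave the bench scraper and spice jar where they are.

Things in the scene. Friction and masses are not known exactly. Their poses are not given: they have to be found in the camera images.
- casting_board: White plastic board, 290 (x) x 270 (y) mm, fixed; origin under its centre, 2.6 mm above the table, top face 18 mm above the origin; x points to its rear, away from the robot, y left, z up. In its frame: turnbutton pivot at x 0, y +107 mm; two 15 mm high pins at x 70, y +-95 mm; two clips whose lips reach over the frame's rear rail, their front faces at x 106 mm.
- slab_frame: Loose U-shaped aluminium frame, 0.7 kg, lying on the board, open towards the robot; bars 14 mm wide, 20 mm high, 178 mm wide over all. Origin on the board's top face midway between the side rails; axes as the board's. Side rails at y +-82 mm end at x -76 mm; rear face at x 104 mm. When pressed it slides back up to 5 mm until it meets the clips.
- turnbutton (a joint): Angle of the turnbutton, rad. 0: its steel arm points along the rail towards the front of the board (released); it turns counter-clockwise seen from above; 1.57: arm square across the left rail (locked); stop at 1.62. It stays where it is left; turning needs about 0.06 N m.
- turnbutton_grip (a point): On the turnbutton's axis, 53.5 mm above the board's origin, in the black grip blade: 44 mm long, 10 thick, 18 high (44 to 61.5 mm above the board's origin), lying along the steel arm and centred on the axis. The point's x axis points along the blade, from the arm's tip to the pivot; its yaw is the board's yaw plus the joint angle.
- turnbutton_tip (a point): Tip of the turnbutton's 5 mm thick steel arm, 36 mm from the axis; when locked it lies over the left rail with 1.5 mm of air.
- end_bar: Loose aluminium bar, 16 (x) x 184 (y) x 26 mm high, 0.3 kg, standing on the table right or left of the board. Origin: underside centre; y along the bar, z up; flat rear face on +x, two black thumbscrew heads (17 mm across, sticking out 16 mm) on -x at y +-82 mm, towards the robot from the start (yaw within 0.45 rad). Can be grasped across its 16 mm at the middle.
- bar_rear_face (a point): Middle of the bar's flat rear face, 8 mm behind the bar's origin (+x) and 10 mm up.
- left_pad: Red silicone pad, 14 x 14 x 16 mm, on the end of the frame's left rail. Origin: centre of its front face, in the frame's coordinates at x = -90 mm, y = 82 mm, z = 10 mm when free. It gives towards +x like a spring of 1200 N/m, up to 10 mm.
- right_pad: The same pad on the right rail, at y = -82 mm.
- scraper: Bench scraper, steel blade 108 mm wide with a brown wooden handle, lying on the other side of the board from the bar. A bystander.
- spice_jar: Spice jar with a dark cap, 41 mm across, 105 mm high, standing to the right of the board's rear, in front of the melting tank. A bystander.
- guide_mid (a point): On the board's top face, midway between the two steel end guides (x -100 mm, y 0 in the board's frame; same axes as the board). Each guide is 36 (x) x 12 (y) x 22 mm high; 190 mm clear between them in y, for the 184 mm bar. With the pads free and the frame right back, the pad faces are 12 mm behind this point (+x), up to 5 mm less if it is further forward.

How it is judged:
On the way, in this order (a step that is already met when the one before it is completed fails the run):
1. the turnbutton is turned across the left rail (value of joint turnbutton above 1.3 rad), for 0.2 s.
2. both pads are pressed within the band for a second and a half (contact force between end_bar and left_pad between 3.5 and 11 N and contact force between end_bar and right_pad between 3.5 and 11 N), for 1.5 s.
At the end, for the whole second after the job is handed in: Turnbutton across the left rail (over 1.3 rad), frame flat on the board; bar upright on the board between the guides (within 5 mm of the middle), heads in front, square within 0.04 rad, still, and held by the gripper so that it presses each pad with 3.5 to 11 N (all of step 2 and value of joint turnbutton above 1.3 rad and contact force between the fingers and end_bar above 3 N and z of end_bar in the frame of casting_board below 0.023 m and y of end_bar in the frame of casting_board between -0.005 and 0.005 m and angle between the y axis of end_bar and the y axis of slab_frame, either way round below 0.04 rad and angle between end_bar's own z axis and vertical below 0.08 rad and z of slab_frame in the frame of casting_board below 0.021 m and linear speed of end_bar below 0.01 m/s and x of bar_rear_face in the frame of slab_frame above -0.0905 m); the arm keeps its last pose, push and grip.
It fails at once if a silicone pad is squashed hard (over 20 N) (contact force between anything else and left_pad above 20 N or contact force between anything else and right_pad above 20 N).
It fails at once if the scraper or the spice jar is moved by more than 3 cm (distance of any of scraper, spice_jar from where it was at the start of the episode above 0.03 m).
It also fails if it takes over 64 s, if anything falls off the work surface, if the arm or the gripper's body presses on something with over 40 N, if the wrist force passes 120 N, or if a joint passes its speed limit or range.

## Working session

There is one attempt and no reset: what is moved stays moved. The work goes in short steps, Python scripts to look and compute and a tool call to move; the robot and the scene stay as the last step left them, time stands still between calls to the robot, and variables do not carry over. Pictures are saved under pics/ and viewed, at most 10 in all, crops included, and the job is handed in when it is done.

Besides the shell and the picture viewer there is one more tool, called after "Request:" as name([rows], argument=value, ...), one row to a line, values as JSON. drive_tool: Moves the arm, as the interface text tells. Its arguments: {"type":"object","properties":{"commands":{"type":"array","items":{"type":"array"}},"grip":{"type":"number"},"force":{"type":"number"}},"required":["commands"]}

```bash
mkdir -p pics; ls
cat > h.py <<'E'
from station import r
import numpy as np, cv2
E
python3 - <<'E'
from h import *
s=r.sense(); print(s)
for c in ("scene","side"):
    im=r.read_camera(c); cv2.imwrite(f"pics/{c}0.png",im[:,:,::-1])
    k=r.calibration(c); print(c,np.round(k["K"],1).tolist(),np.round(k["T"],4).tolist())
    for n in ("casting_board","slab_frame","turnbutton","turnbutton_tip","end_bar","left_pad","right_pad","scraper","spice_jar"):
        for d in r.silhouettes(n,c)[:3]: 
            m=d["mask"]; ys,xs=np.nonzero(m); print(n,round(d["conf"],2),np.round(d["point"]).tolist(),m.sum(),(xs.min(),xs.max(),ys.min(),ys.max()) if len(xs) else 0)
E
```

```text
pics
{'time_s': 0.0, 'joints': array([ 1.01623659,  0.38386742,  0.04382937,  1.59961396, -0.0179026 ,
        1.16117244, -0.04990147]), 'qvel': array([-0.0006785 ,  0.00016733, -0.0015664 ,  0.00078649, -0.00140266,
        0.00176811, -0.00067741]), 'joint_efforts': array([-3.57075050e-04, -4.33463538e+01,  1.02454115e+00, -2.49514318e+01,
        1.05185865e-02,  1.13078256e-02, -1.73862865e-06]), 'eef_pos': array([ 0.28627731, -0.58255345,  0.24884754]), 'tool_rot': array([-1.28196388e-03,  9.74024449e-01,  2.26438938e-01, -3.70302508e-04]), 'contact_force': array([-0.84592186,  0.12670201, -0.29242668]), 'ft_torque': array([0.00259059, 0.05014819, 0.03591058]), 'grasp_force': 0.0, 'opening': 0.08529572045786508}
scene [[379.5, 0.0, 320.0], [0.0, 379.5, 196.5], [0.0, 0.0, 1.0]] [[-0.639, -0.5795, 0.5058, 0.0148], [-0.7691, 0.4885, -0.412, 0.4328], [-0.0083, -0.6523, -0.7579, 0.8644], [0.0, 0.0, 0.0, 1.0]]
casting_board 0.78 [314.0, 223.0] 7043 (np.int64(248), np.int64(379), np.int64(165), np.int64(274))
slab_frame 0.59 [296.0, 192.0] 1074 (np.int64(267), np.int64(354), np.int64(
[... 669 characters left out ...]
[0.0, 0.0, 0.0, 1.0]]
casting_board 0.93 [322.0, 242.0] 5219 (np.int64(253), np.int64(384), np.int64(209), np.int64(269))
casting_board 0.58 [319.0, 242.0] 270 (np.int64(308), np.int64(334), np.int64(237), np.int64(249))
slab_frame 0.65 [309.0, 218.0] 1351 (np.int64(275), np.int64(360), np.int64(210), np.int64(251))
turnbutton 0.51 [323.0, 245.0] 232 (np.int64(309), np.int64(334), np.int64(237), np.int64(249))
turnbutton_tip 0.81 [322.0, 244.0] 226 (np.int64(309), np.int64(334), np.int64(237), np.int64(248))
end_bar 0.78 [343.0, 184.0] 362 (np.int64(329), np.int64(361), np.int64(167), np.int64(193))
scraper 0.77 [377.0, 312.0] 2488 (np.int64(345), np.int64(406), np.int64(287), np.int64(335))
```

Run:
```python
import cv2,numpy as np
a=cv2.imread("pics/scene0.png")[110:340,190:470]; b=cv2.imread("pics/side0.png")[150:350,230:430]
a=cv2.resize(a,None,fx=1.7,fy=1.7,interpolation=3);b=cv2.resize(b,None,fx=1.6,fy=1.6,interpolation=3)
c=np.zeros((a.shape[0],a.shape[1]+b.shape[1],3),np.uint8);c[:,:a.shape[1]]=a;c[:b.shape[0],a.shape[1]:]=b
cv2.imwrite("pics/both0.png",c);print(c.shape)
```

```text
(391, 796, 3)
```

View pics/both0.png

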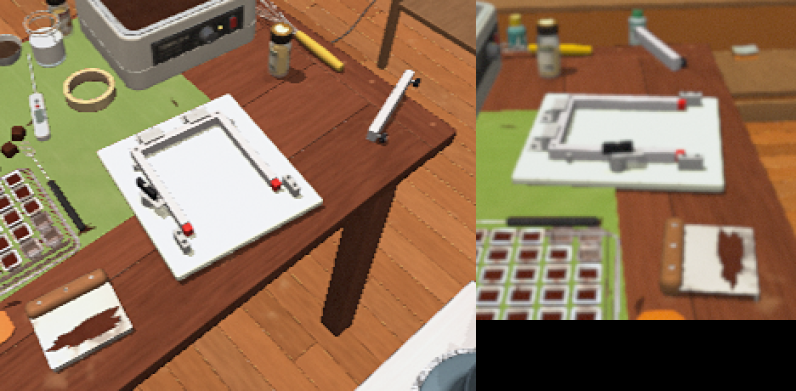

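The picture shows the board with its frame near scene pixel (314,223). The turnbutton is on the left rail, the bar stands to the right near (420,171), the scraper is left at (238,298), and the jar is at the rear right (351,139). The red pads are at about scene (302,243) and (353,218).

```bash
cat >> h.py <<'E'
from scipy.spatial.transform import Rotation as R
def ray(c,px,k=None):
    k=k or r.calibration(c); K,T=np.array(k["K"]),np.array(k["T"])
    px=np.atleast_2d(px).astype(float); d=np.c_[(px-K[:2,2])/K[[0,1],[0,1]],np.ones(len(px))]@T[:3,:3].T
    return T[:3,3],d
def toplane(c,px,z,k=None):
    o,d=ray(c,px,k); return (o+d*((z-o[2])/d[:,2])[:,None])[:,:2]
def tri(views):  # [(o,d)]
    A=np.zeros((3,3));b=np.zeros(3)
    for o,d in views:
        d=d/np.linalg.norm(d);P=np.eye(3)-np.outer(d,d);A+=P;b+=P@o
    x=np.linalg.solve(A,b); return x,[np.linalg.norm(np.cross(x-o,d/np.linalg.norm(d))) for o,d in views]
def proj(c,p,k=None):
    k=k or r.calibration(c);T=np.linalg.inv(np.array(k["T"]));q=T[:3,:3]@np.asarray(p,float)+T[:3,3];q=np.array(k["K"])@q;return q[:2]/q[2]
def rect(c,name,z,k=None):
    m=r.silhouettes(name,c)
    if not m: return None
    m=m[0]["mask"]; ys,xs=np.nonzero(m); p=toplane(c,np.c_[xs,ys],z,k)
    return cv2.minAreaRect((p*1000).astype(np.float32)),m
E
python3 - <<'E'
from h import *
for c in("scene","side"):
    print(c,"board",rect(c,"casting_board",.0206)[0]," bar",rect(c,"end_bar",.026)[0],"scr",rect(c,"scraper",.01)[0])
    im=r.read_camera(c).astype(int); red=(im[...,0]>170)&(im[...,1]<70)&(im[...,2]<70)
    red[:110]=0
    n,l,st,ce=cv2.connectedComponentsWithStats(red.astype(np.uint8))
    for i in range(1,n):
        if st[i,4]>8: print(np.round(ce[i],1),st[i,4],toplane(c,ce[i],.035)[0].round(3))
d=[r.silhouettes("end_bar",c)[0]["point"] for c in("scene","side")]
print(tri([(lambda o,q:(o,q[0]))(*ray(c,p)) for c,p in zip(("scene","side"),d)]))
k=r.calibration("wrist");print(np.round(k["K"],1).tolist(),np.round(k["T"],4).tolist())
E
```

```text
scene board ((545.5523681640625, 32.53712463378906), (274.42913818359375, 300.5615234375), 81.4853286743164)  bar ((450.0235595703125, -329.2317199707031), (33.9491081237793, 199.93971252441406), 18.808746337890625) scr ((469.2222900390625, 327.6198425292969), (126.61460876464844, 118.36982727050781), 81.46585845947266)
[351.6 217.1] 19 [ 0.455 -0.037]
[299.5 243.4] 19 [0.479 0.126]
side board ((548.048828125, 39.86268615722656), (296.6128845214844, 286.39501953125), 81.70130920410156)  bar ((464.7392578125, -302.6054382324219), (47.494056701660156, 231.49293518066406), 18.82779312133789) scr ((468.3787841796875, 326.57513427734375), (141.609130859375, 109.00914764404297), 80.80517578125)
(array([ 0.45990924, -0.3347231 , -0.00511621]), [np.float64(0.00019693688668546394), np.float64(0.0001969368866855763)])
[[290.5, 0.0, 316.5], [0.0, 290.5, 191.6], [0.0, 0.0, 1.0]] [[0.4409, -0.8528, -0.28, 0.3575], [-0.8976, -0.419, -0.1373, -0.5492], [-0.0002, 0.3119, -0.9501, 0.375], [0.0, 0.0, 0.0, 1.0]]
```

Request:
drive_tool([
  [[0.046,-0.034,0],0],
  [[0.046,-0.034,0],0],
  [[0.046,-0.034,0],0],
  [[0.046,-0.034,0],0],
  [[0.046,-0.034,0],0],
  [[0,0,0],0],
])

```text
time_s: 2.25
eef_pos: [0.4219, -0.3232, 0.2507]
tool_rot: [-0.001, 0.973, 0.232, 0.001]
contact_force: [-0.0, -0.8, -0.7]
opening: 0.0855
grasp_force: 0.0
```

```bash
cat >> h.py <<'E'
def pose():
    s=r.sense(); M=R.from_quat(np.roll(s["tool_rot"],-1)).as_matrix(); return np.array(s["eef_pos"]),M,s
def plan(target,psi=None):
    p,M,s=pose(); x=M[:,0]; now=np.degrees(np.arctan2(x[1],x[0]))
    print("t %.2f"%s["time_s"],"tcp",p.round(4),"psi %.2f"%now,"tilt",M[:,2].round(3),"F",np.round(s["contact_force"],1),"open %.4f grip %.1f"%(s["opening"],s["grasp_force"]))
    print("tool delta",(M.T@(np.array(target)-p)).round(4),"spin", None if psi is None else round(now-psi,2))
E
python3 - <<'E'
from h import *
plan([.52,.06,.25],-8.4); print(r.sense()["joints"].round(2))
k=r.calibration("wrist"); im=r.read_camera("wrist"); cv2.imwrite("pics/w1.png",im[:,:,::-1]); np.savez("pics/w1.npz",im=im,**k)
x=rect("wrist","end_bar",.026,k); print(x and x[0])
E
```

```text
t 2.25 tcp [ 0.4219 -0.3232  0.2507] psi 26.83 tilt [ 0.002  0.002 -1.   ] F [-0.  -0.8 -0.7] open 0.0855 grip 0.0
tool delta [ 0.2605 -0.2976  0.0016] spin 35.23
[ 0.69  0.17 -0.12  1.88  0.02  1.1  -0.54]
((456.3033752441406, -338.67950439453125), (33.539241790771484, 182.9097137451172), 18.743057250976562)
```

View pics/w1.png

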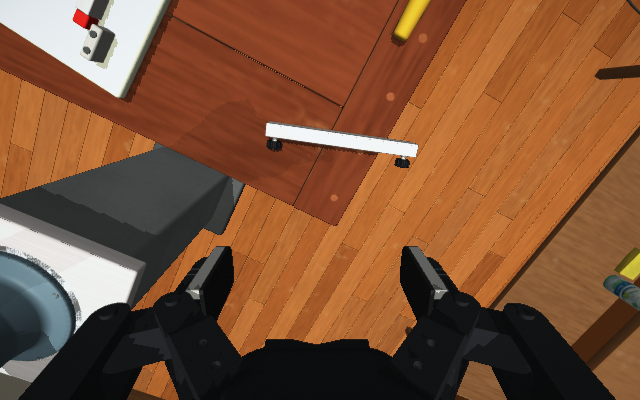

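The wrist view shows the bar from about (266,130) to (417,150), with the two black heads facing the robot. The board's right front corner, with a pad and a guide, is at the top left (90,30).

Request:
drive_tool([
  [[0.037,-0.0425,0],0],
  [[0.037,-0.0425,0],0],
  [[0.037,-0.0425,0],0],
  [[0.037,-0.0425,0],0],
  [[0.037,-0.0425,0],0],
  [[0.037,-0.0425,0],0],
  [[0.037,-0.0425,0],9],
  [[0,0,0],9],
  [[0,0,0],9],
  [[0,0,0],8],
])

```text
time_s: 3.6
eef_pos: [0.52, 0.049, 0.2501]
tool_rot: [0.0, 0.997, -0.081, 0.0]
contact_force: [0.7, -1.0, 0.5]
opening: 0.0853
grasp_force: 0.0
```

Run:
```python
from h import *
plan([.52,.06,.25],-8.4); print(r.sense()["joints"].round(2))
k=r.calibration("wrist"); im=r.read_camera("wrist"); cv2.imwrite("pics/w2.png",im[:,:,::-1]); np.savez("pics/w2.npz",im=im,**k)
x=rect("wrist","casting_board",.0206,k); print(x and x[0])
x=rect("wrist","turnbutton_grip",.0641,k); print(x and x[0])
```

```text
t 3.60 tcp [0.52   0.049  0.2501] psi -9.28 tilt [-0.    -0.001 -1.   ] F [ 0.7 -1.   0.5] open 0.0853 grip 0.0
tool delta [-0.0018 -0.0109  0.0001] spin -0.88
[ 0.18  0.17 -0.39  1.89  0.07  1.1  -1.97]
((547.9419555664062, 30.334152221679688), (267.9068298339844, 289.1994323730469), 81.77753448486328)
((558.4329223632812, 130.27468872070312), (54.926979064941406, 22.705698013305664), 1.1873692274093628)
```

View pics/w2.png

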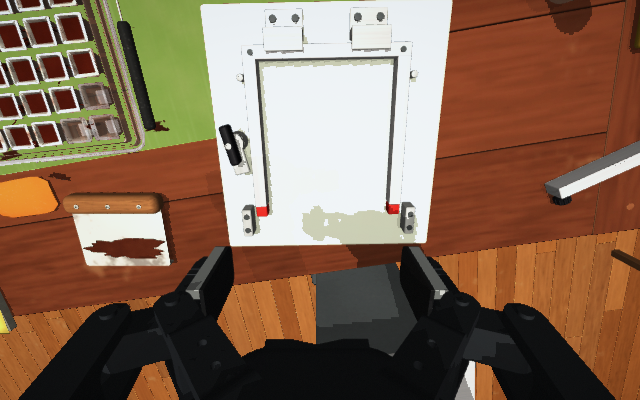

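The wrist view shows the whole board. The black grip blade runs from (223,126) to (238,165) with its arm tip at about (243,172), so the button starts a little above 0. The pads are at (262,211) and (393,209), and the scraper at the left is clear.

Request:
drive_tool([
  [[-0.022,-0.045,0.025],0],
  [[-0.022,-0.045,0.025],0],
  [[0,0,0],0],
])

```text
time_s: 4.12
eef_pos: [0.4864, 0.151, 0.1983]
tool_rot: [-0.0, 0.997, -0.072, -0.002]
contact_force: [0.5, -0.0, 0.3]
opening: 0.0853
grasp_force: 0.0
```

Run:
```python
from h import *
plan([.5633,.136,.12],-8.2)
k=r.calibration("wrist"); im=r.read_camera("wrist"); cv2.imwrite("pics/w3.png",im[:,:,::-1]); np.savez("pics/w3.npz",im=im,**k)
kw={}
C=[]
for f in ("w2","w3"):
    z=np.load(f"pics/{f}.npz"); kk={"K":z["K"],"T":z["T"]}; i=z["im"]; 
    c=proj("wrist",[.5633,.136,.06],kk)
    m=(i.max(2)<60).astype(np.uint8); yy,xx=np.mgrid[:400,:640]; m[np.hypot(xx-c[0],yy-c[1])>45]=0
    n,l,st,ce=cv2.connectedComponentsWithStats(m); j=1+np.argmax(st[1:,4]); ys,xs=np.nonzero(l==j)
    print(f,c.round(),st[j],ce[j].round(1))
    for zz in(.0641,.056): 
        q=cv2.minAreaRect((toplane("wrist",np.c_[xs,ys],zz,kk)*1000).astype(np.float32)); print(zz,np.round(q[0],1),np.round(q[1],1),round(q[2],1))
    o,d=ray("wrist",ce[j],kk); C.append((o,d[0]))
print(tri(C))
crop=im[max(0,int(c[1])-75):int(c[1])+75,int(c[0])-100:int(c[0])+100,::-1]
cv2.imwrite("pics/w3c.png",cv2.resize(crop,None,fx=4,fy=4,interpolation=cv2.INTER_CUBIC))
print(int(c[0])-100,max(0,int(c[1])-75))
```

```text
t 4.12 tcp [0.4864 0.151  0.1983] psi -8.22 tilt [-0.005  0.001 -1.   ] F [ 0.5 -0.   0.3] open 0.0853 grip 0.0
tool delta [0.0786 0.0038 0.078 ] spin -0.02
w2 [229. 145.] [219 125  23  40 430] [230.3 144.2]
0.0641 [563.7 133.5] [42.6 13.4] 4.6
0.056 [562.8 136.1] [43.7 13.7] 4.6
w3 [319.  96.] [309  70  21  53 519] [319.2  95.7]
0.0641 [563.3 136.2] [42.8  9.4] 4.7
0.056 [563.2 136.1] [44.2  9.7] 4.7
(array([0.56381732, 0.13608903, 0.05632732]), [np.float64(8.519792577259535e-05), np.float64(8.519792577255332e-05)])
219 21
```

View pics/w3c.png

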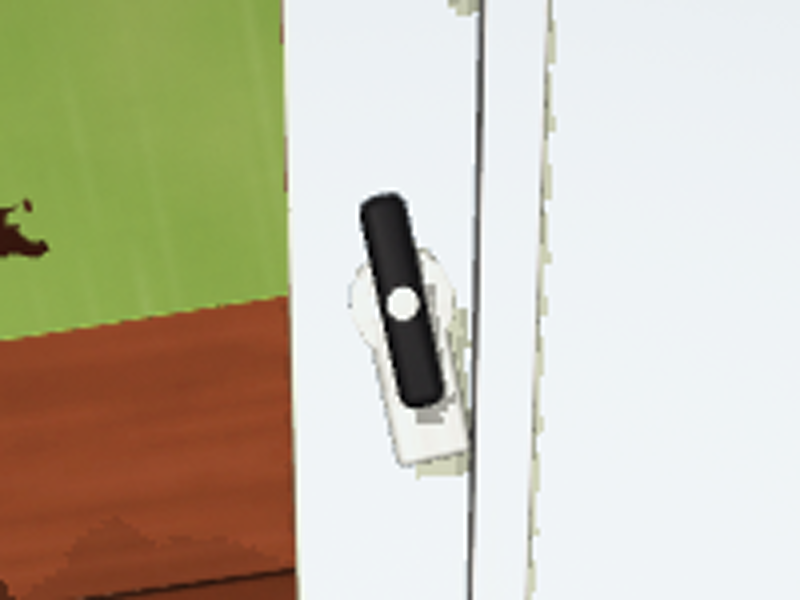

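The blade is a black bar centred on the pivot. Its axis is at yaw 4.7°, so the joint is at about 0.225 rad. The two views put it at height 0.056, which matches the text. I'm approaching it now.

Request:
drive_tool([
  [[0,0,0],-6.5],
  [[0,0,0],-6.5],
  [[0.0378,0.0106,0.02],0],
  [[0.0378,0.0106,0.03],0],
  [[0,0,0.03],0],
  [[0,0,0],0],
], grip=0.045, force=40)

```text
time_s: 4.92
eef_pos: [0.5655, 0.1282, 0.1178]
tool_rot: [0.001, 0.999, 0.035, -0.003]
contact_force: [0.2, -0.8, 0.7]
opening: 0.0449
grasp_force: 0.0
```

Run:
```python
from h import *
plan([.5635,.1361,.067],4.7)
```

```text
t 4.92 tcp [0.5655 0.1282 0.1178] psi 4.05 tilt [-0.006 -0.002 -1.   ] F [ 0.2 -0.8  0.7] open 0.0449 grip 0.0
tool delta [-0.0011 -0.0081  0.0508] spin -0.65
```

Request:
drive_tool([
  [[-0.001,-0.008,0.015],-0.6],
  [[0,0,0.018],0],
  [[0,0,0.017],0],
  [[0,0,0],0],
  [[0,0,0],0],
])

```text
time_s: 5.55
eef_pos: [0.5651, 0.1396, 0.0704]
tool_rot: [-0.0, 0.999, 0.042, 0.0]
contact_force: [1.2, 0.1, -1.1]
opening: 0.0451
grasp_force: 0.0
```

Run:
```python
from h import *
plan([.5635,.1361,.067],4.7)
```

```text
t 5.55 tcp [0.5651 0.1396 0.0704] psi 4.83 tilt [ 0.  0. -1.] F [ 1.2  0.1 -1.1] open 0.0451 grip 0.0
tool delta [-0.0019  0.0034  0.0034] spin 0.13
```

Request:
drive_tool([
  [[-0.002,0.0035,0.003],0],
  [[0,0,0],0],
  [[0,0,0],0],
])

```text
time_s: 5.92
eef_pos: [0.5634, 0.1358, 0.0676]
tool_rot: [-0.0, 0.999, 0.042, 0.0]
contact_force: [-0.0, -0.2, 0.3]
opening: 0.0449
grasp_force: 0.0
```

Request:
drive_tool([
  [[0,0,0],0],
  [[0,0,0],0],
  [[0,0,0],0],
  [[0,0,0],0],
  [[0,0,0],0],
], grip=0.0, force=40)

```text
time_s: 6.55
eef_pos: [0.5632, 0.1371, 0.0676]
tool_rot: [-0.001, 0.999, 0.042, 0.0]
contact_force: [-1.0, 3.3, 1.7]
opening: 0.0086
grasp_force: 43.7
```

Run:
```python
from h import *
plan([.5635,.1361,.067],81.8)
```

```text
t 6.55 tcp [0.5632 0.1371 0.0676] psi 4.86 tilt [ 0.     0.001 -1.   ] F [-1.   3.3  1.7] open 0.0086 grip 43.7
tool delta [0.0002 0.0011 0.0006] spin -76.94
```

Request:
drive_tool([
  [[0,0,0],-8],
  [[0,0,0],-9],
  [[0,0,0],-9],
  [[0,0,0],-9],
  [[0,0,0],-9],
  [[0,0,0],-9],
  [[0,0,0],-9],
  [[0,0,0],-8],
  [[0,0,0],-7],
  [[0,0,0],0],
])

```text
time_s: 7.8
eef_pos: [0.5644, 0.136, 0.0676]
tool_rot: [0.0, 0.756, 0.654, 0.001]
contact_force: [2.3, 2.3, 0.3]
opening: 0.0087
grasp_force: 43.6
```

Run:
```python
from h import *
plan([.5635,.1361,.067],81.8); print(r.sense()["ft_torque"],r.sense()["joints"].round(2))
```

```text
t 7.80 tcp [0.5644 0.136  0.0676] psi 81.75 tilt [ 0.002  0.001 -1.   ] F [2.3 2.3 0.3] open 0.0087 grip 43.6
tool delta [-0.     -0.0009  0.0006] spin -0.05
[ 0.38181161 -0.35029553  0.02347592] [ 0.25  0.59 -0.69  1.87  0.49  0.86 -0.83]
```

Turned. Next I release, lift, and check it with the camera.

Request:
drive_tool([
  [[0,0,0],0],
  [[0,0,0],0],
  [[0,0,0],0],
  [[0,0,-0.03],0],
  [[0,0,-0.06],0],
  [[0,0,-0.06],0],
  [[0,0.04,0],0],
  [[0,0.04,0],0],
  [[0,0,0],0],
], grip=0.05)

```text
time_s: 8.93
eef_pos: [0.6449, 0.1221, 0.2168]
tool_rot: [0.0, 0.757, 0.653, 0.0]
contact_force: [-0.5, -0.3, -0.0]
opening: 0.0504
grasp_force: 0.0
```

Run:
```python
from h import *
plan([.456,-.335,.2],108.8)
k=r.calibration("wrist"); im=r.read_camera("wrist"); cv2.imwrite("pics/w4.png",im[:,:,::-1]); np.savez("pics/w4.npz",im=im,**k)
x=rect("wrist","casting_board",.0206,k); print(x and x[0])
```

```text
t 8.93 tcp [0.6449 0.1221 0.2168] psi 81.55 tilt [ 0.001 -0.    -1.   ] F [-0.5 -0.3 -0. ] open 0.0504 grip 0.0
tool delta [-0.4799 -0.1197  0.0169] spin -27.25
((548.3896484375, 31.472122192382812), (272.6029968261719, 291.1489562988281), 81.79630279541016)
```

View pics/w4.png

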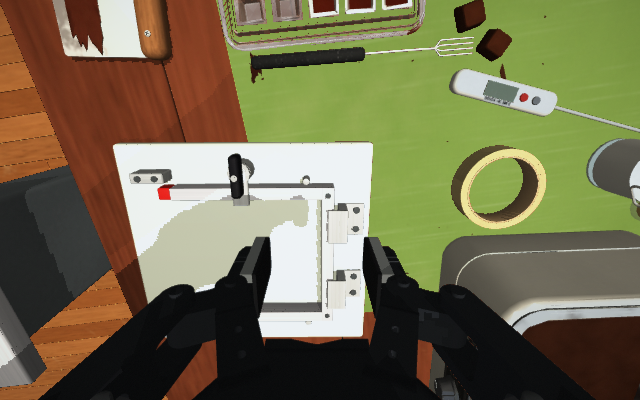

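The button lies square across the left rail, with its blade at (235,176) and its arm over the rail at (240,200). Now to the bar.

Request:
drive_tool([
  [[-0.054,-0.0085,0],0],
  [[-0.055,-0.0085,0],0],
  [[-0.055,-0.0085,0],0],
  [[-0.055,-0.0085,0],0],
  [[-0.055,-0.0085,0],0],
  [[-0.055,-0.0085,0],0],
  [[-0.055,-0.0085,0],0],
  [[-0.055,-0.0085,0],0],
  [[-0.055,-0.0085,0],0],
  [[-0.055,-0.0085,0],0],
])

```text
time_s: 10.28
eef_pos: [0.4791, -0.4064, 0.2173]
tool_rot: [-0.0, 0.755, 0.656, -0.0]
contact_force: [1.0, 0.1, -0.2]
opening: 0.0499
grasp_force: 0.0
```

Request:
drive_tool([
  [[0,0,0],-9],
  [[0,0,0],-9],
  [[0,0,0],-9],
  [[0,0,0],0],
  [[0,0,0],0],
])

```text
time_s: 10.9
eef_pos: [0.4799, -0.4058, 0.2172]
tool_rot: [-0.0, 0.582, 0.813, -0.0]
contact_force: [-0.0, -1.1, -0.0]
opening: 0.0503
grasp_force: 0.0
```

```bash
cat >> h.py <<'E'
def barfit(k,im,mask):
    # top-face (bright) pixels in the dilated mask, on z=.026
    m=cv2.dilate(mask.astype(np.uint8),np.ones((5,5)))>0
    mx=im.max(2).astype(int); sat=mx-im.min(2)
    b=((mx>150)&(sat<40)&m).astype(np.uint8)
    n,l,st,ce=cv2.connectedComponentsWithStats(b); j=1+np.argmax(st[1:,4]); ys,xs=np.nonzero(l==j)
    q=cv2.minAreaRect((toplane("wrist",np.c_[xs,ys],.026,k)*1000).astype(np.float32))
    return q,(l==j)
E
python3 - <<'E'
from h import *
plan([.456,-.335,.1],108.8)
k=r.calibration("wrist"); im=r.read_camera("wrist"); cv2.imwrite("pics/w5.png",im[:,:,::-1]); np.savez("pics/w5.npz",im=im,**k)
x=rect("wrist","end_bar",.026,k); print(x and x[0]); np.save("pics/w5m.npy",x[1])
q,b=barfit(k,im,x[1]); print(q)
ys,xs=np.nonzero(x[1]); print(xs.min(),xs.max(),ys.min(),ys.max())
v=im[:,:,::-1].copy(); v[...,1][b]=255; v[...,0][b]//=2
x0,y0=max(0,xs.min()-30),max(0,ys.min()-30)
cv2.imwrite("pics/w5c.png",cv2.resize(np.hstack([im[y0:ys.max()+30,x0:xs.max()+30,::-1],v[y0:ys.max()+30,x0:xs.max()+30]]),(780,500)));print(x0,y0)
E
```

```text
t 10.90 tcp [ 0.4799 -0.4058  0.2172] psi 108.75 tilt [-0.001  0.    -1.   ] F [-0.  -1.1 -0. ] open 0.0503 grip 0.0
tool delta [7.470e-02 1.000e-04 1.173e-01] spin -0.05
((455.30364990234375, -339.6492614746094), (32.27377700805664, 183.43130493164062), 18.89679718017578)
((459.17889404296875, -338.31500244140625), (21.59794807434082, 183.41683959960938), 18.6661376953125)
299 332 4 189
269 0
```

View pics/w5c.png

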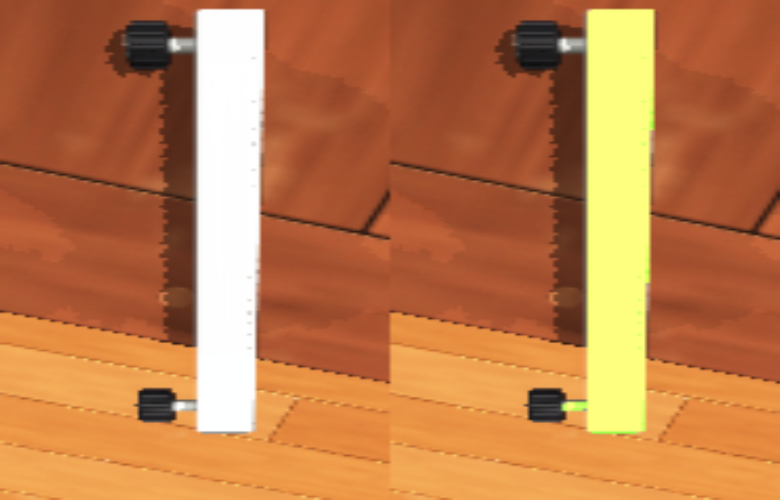

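The bar shows as a white strip with its two heads on the −x side. Its length measures 183.4 mm at height 26 mm, which matches, and its yaw is 18.7°. After taking the screw pins out of the blob, the centre is (0.4618, −0.3374).

Request:
drive_tool([
  [[0.035,0.0025,0],0],
  [[0.0355,0.0025,0.03],0],
  [[0,0,0.06],0],
  [[0,0,0.05],0],
  [[0,0,0],0],
  [[0,0,0],0],
])

```text
time_s: 11.75
eef_pos: [0.4636, -0.339, 0.079]
tool_rot: [0.001, 0.582, 0.813, 0.0]
contact_force: [0.6, -0.8, 0.6]
opening: 0.05
grasp_force: 0.0
```

Run:
```python
from h import *
plan([.4618,-.3374,.025],108.67)
```

```text
t 11.75 tcp [ 0.4636 -0.339   0.079 ] psi 108.81 tilt [ 0.002 -0.001 -1.   ] F [ 0.6 -0.8  0.6] open 0.0500 grip 0.0
tool delta [ 0.0022 -0.0013  0.054 ] spin 0.14
```

Request:
drive_tool([
  [[0.002,-0.001,0.02],0],
  [[0,0,0.02],0],
  [[0,0,0.014],0],
  [[0,0,0],0],
  [[0,0,0],0],
])

```text
time_s: 12.38
eef_pos: [0.4609, -0.3368, 0.0233]
tool_rot: [0.0, 0.582, 0.813, 0.0]
contact_force: [0.6, 0.4, -0.0]
opening: 0.0498
grasp_force: 0.0
```

Request:
drive_tool([
  [[0,0,0],0],
  [[0,0,0],0],
  [[0,0,0],0],
  [[0,0,0],0],
  [[0,0,0],0],
  [[0,0,0],0],
], grip=0.0, force=100)

```text
time_s: 13.12
eef_pos: [0.4616, -0.337, 0.0243]
tool_rot: [0.001, 0.582, 0.813, 0.0]
contact_force: [0.1, 1.3, 6.3]
opening: 0.014
grasp_force: 98.4
```

Run:
```python
from h import *
plan([.4618,-.3374,.025],108.67)
```

```text
t 13.12 tcp [ 0.4616 -0.337   0.0243] psi 108.82 tilt [ 0.002 -0.001 -1.   ] F [0.1 1.3 6.3] open 0.0140 grip 98.4
tool delta [-0.0004  0.0001 -0.0007] spin 0.15
```

Request:
drive_tool([
  [[0,0,-0.02],0],
  [[0,0,-0.04],0],
  [[0,0,-0.05],0],
  [[0,0,0],0],
])

```text
time_s: 13.62
eef_pos: [0.4635, -0.3386, 0.1382]
tool_rot: [0.005, 0.582, 0.813, -0.0]
contact_force: [0.4, 0.3, -2.4]
opening: 0.0139
grasp_force: 98.0
```

Run:
```python
from h import *
plan([.4374,.0462,.13],81.8)
z=np.load("pics/w2.npz"); kk={"K":z["K"],"T":z["T"]}; i=z["im"].astype(int)
c=np.radians(-8.2); B=np.array([.5483,.0302]); A=np.array([[np.cos(c),-np.sin(c)],[np.sin(c),np.cos(c)]])
m=((i[...,0]>150)&(i[...,1]<90)&(i[...,2]<90)).astype(np.uint8); m[:180]=0;m[240:]=0;m[:,:230]=0;m[:,420:]=0
n,l,st,ce=cv2.connectedComponentsWithStats(m)
for j in range(1,n):
    if st[j,4]>20:
        ys,xs=np.nonzero(l==j); p=(toplane("wrist",np.c_[xs,ys],.0376,kk)-B)@A*1000
        print(st[j],"x",np.percentile(p[:,0],[3,50,97]).round(1),"y",np.percentile(p[:,1],[3,50,97]).round(1))
# guides: predicted corners vs. image, crop
for y in(95,-95,107,-107):
    for x in(-118,-82): print(x,y,proj("wrist",np.r_[B+A@np.array([x,y])/1000,.0426],kk).round(1))
v=z["im"][170:250,225:425,::-1]; cv2.imwrite("pics/w2c.png",cv2.resize(v,None,fx=4,fy=4,interpolation=2))
```

```text
t 13.62 tcp [ 0.4635 -0.3386  0.1382] psi 108.82 tilt [ 0.007 -0.006 -1.   ] F [ 0.4  0.3 -2.4] open 0.0139 grip 98.0
tool delta [0.3727 0.0993 0.0057] spin 27.02
[389 204  10  10  94] x [-92.5 -87.  -80.5] y [-87.5 -82.1 -76.1]
[256 207  12   9  93] x [-92.  -86.5 -81.1] y [77.  83.1 88.8]
-118 95 [253.2 235.7]
-82 95 [250.6 209.3]
-118 -95 [403.3 233. ]
-82 -95 [405.5 206.4]
-118 107 [243.7 235.9]
-82 107 [240.9 209.4]
-118 -107 [412.8 232.9]
-82 -107 [415.3 206.3]
```

View pics/w2c.png

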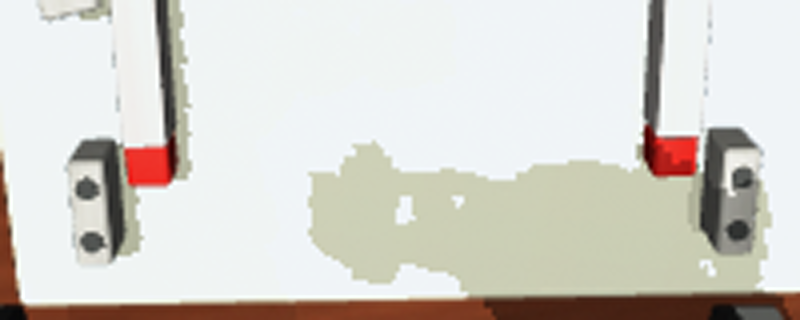

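The crop shows the pads at wrist pixels (262,211) and (393,209), with the guides just outside them at (247,222) and (410,220), where the board pose predicts them. The frame is square to the board and the pad faces are at x ≈ −92 mm.

Request:
drive_tool([
  [[0.03,0.008,0],0],
  [[0.045,0.012,0],0],
  [[0.05,0.0135,0],0],
  [[0.05,0.0135,0],0],
  [[0.05,0.0135,0],0],
  [[0.05,0.0135,0],0],
  [[0.05,0.0135,0],0],
  [[0.03,0.008,0],0],
  [[0.0177,0.0038,0],0],
])

```text
time_s: 14.75
eef_pos: [0.4324, 0.0497, 0.1324]
tool_rot: [-0.001, 0.581, 0.814, -0.001]
contact_force: [0.1, -0.5, -2.9]
opening: 0.014
grasp_force: 97.9
```

Request:
drive_tool([
  [[0,0,0],7],
  [[0,0,0],7],
  [[0,0,0],7],
  [[0,0,0],6],
  [[0,0,0],0],
  [[0,0,0],0],
  [[0,0,0],0],
])

```text
time_s: 15.62
eef_pos: [0.434, 0.0478, 0.133]
tool_rot: [-0.0, 0.755, 0.655, -0.0]
contact_force: [0.2, 0.7, -3.3]
opening: 0.0138
grasp_force: 97.8
```

```bash
cat >> h.py <<'E'
c_=np.radians(-8.2); B=np.array([.5483,.0302]); A=np.array([[np.cos(c_),-np.sin(c_)],[np.sin(c_),np.cos(c_)]])
def bw(x,y,z): return np.r_[B+A@np.array([x,y])/1000,z]
E
python3 - <<'E'
from h import *
plan(bw(-112,0,.075),81.8)
k=r.calibration("wrist"); im=r.read_camera("wrist"); cv2.imwrite("pics/w6.png",im[:,:,::-1]); np.savez("pics/w6.npz",im=im,**k)
E
```

```text
t 15.62 tcp [0.434  0.0478 0.133 ] psi 81.87 tilt [-0.001 -0.    -1.   ] F [ 0.2  0.7 -3.3] open 0.0138 grip 97.8
tool delta [-0.0011  0.0037  0.058 ] spin 0.07
```

View pics/w6.png

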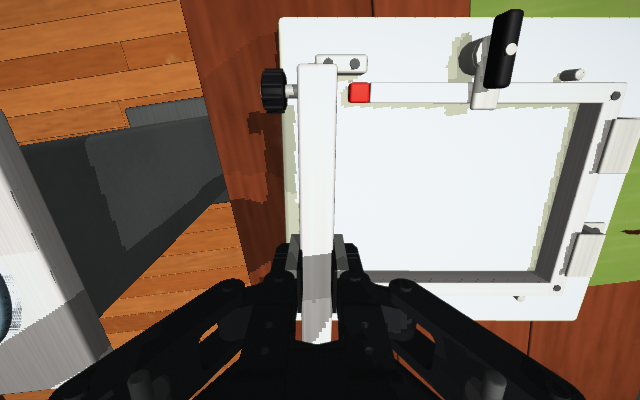

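The picture shows the bar held square in front of the left pad (359,92), its left end at about (299–336,64) and the left head at (273,90). I'll measure its yaw and its shift in the hand.

Run:
```python
from h import *
z=np.load("pics/w6.npz"); k={"K":z["K"],"T":z["T"]}; i=z["im"].astype(int)
g=i.sum(2)/3
for y in (60,62,63,64,65,66,68): print(y,g[y,296:340:4].round().astype(int))
R_=[];L_=[]
for y in range(110,225,3):
    row=cv2.GaussianBlur(g[y:y+1].astype(np.float32),(3,1),0)[0]; d=np.diff(row)
    xl=290+np.argmax(d[290:308]); xr=325+np.argmin(d[325:345]); L_.append((xl+.5,y));R_.append((xr+.5,y))
zt=r.sense()["eef_pos"][2]+.002
for nm,E in(("L",L_),("R",R_)):
    p=(toplane("wrist",np.array(E),zt,k)-B)@A*1000
    f=np.polyfit(p[:,1],p[:,0],1); res=p[:,0]-np.polyval(f,p[:,1]); ok=abs(res)<1; f=np.polyfit(p[ok,1],p[ok,0],1)
    print(nm,"n",ok.sum(),"slope",f[0],"x at y=0",f[1].round(1),"E",E[0],E[-1])
print("end",((toplane("wrist",[[300,64],[318,64],[335,64]],zt,k)-B)@A*1000).round(1))
t=pose()[0]; print("tcp board",((t[:2]-B)@A*1000).round(1))
```

```text
60 [241 242 242 242 242 181 231 136 103 123 240]
62 [242 242 242 242 242 180 231 103 103 118 240]
63 [242 218 219 164 163 153 195  95  94 103 240]
64 [242 216 217 212 212 209 222 215 216 220 212]
65 [241 227 229 227 229 226 235 234 234 237 200]
66 [241 237 237 236 237 236 241 241 241 242 217]
68 [209 242 242 242 242 242 242 242 242 242 228]
L n 27 slope -0.05348865594269142 x at y=0 -122.3 E (np.float64(293.5), 110) (np.float64(300.5), 224)
R n 39 slope 8.590505676575454e-05 x at y=0 -109.4 E (np.float64(334.5), 110) (np.float64(332.5), 224)
end [[-123.    91.8]
 [-116.    91.8]
 [-109.4   91.8]]
tcp board [-115.6    1.2]
```

Bar yaw is 0.000 relative to the board and its centre is at y = −0.2 mm, so I can lower it straight down between the guides.

Request:
drive_tool([
  [[0,0.002,0.03],0],
  [[0,0,0.025],0],
  [[0,0,0.01],0],
  [[0,0,0],0],
  [[0,0,0],0],
])

```text
time_s: 16.3
eef_pos: [0.4372, 0.0479, 0.0691]
tool_rot: [0.001, 0.756, 0.655, 0.001]
contact_force: [-0.4, -0.3, -2.6]
opening: 0.014
grasp_force: 98.0
```

Run:
```python
from h import *
plan(bw(-113,1.2,.046),81.8)
```

```text
t 16.30 tcp [0.4372 0.0479 0.0691] psi 81.83 tilt [ 0.002  0.    -1.   ] F [-0.4 -0.3 -2.6] open 0.0140 grip 98.0
tool delta [-0.0005 -0.0006  0.0231] spin 0.03
```

Request:
drive_tool([
  [[-0.0005,0,0.007],0],
  [[0,0,0.007],0],
  [[0,0,0.005],0],
  [[0,0,0.003],0],
  [[0,0,0],0],
  [[0,0,0],0],
  [[0,0,0],0],
])

```text
time_s: 17.18
eef_pos: [0.4364, 0.0472, 0.0465]
tool_rot: [0.0, 0.756, 0.655, 0.0]
contact_force: [0.1, 0.1, -2.5]
opening: 0.0139
grasp_force: 98.0
```

Run:
```python
from h import *
plan(bw(-113,1.2,.045),81.8)
k=r.calibration("wrist"); im=r.read_camera("wrist"); cv2.imwrite("pics/w7.png",im[:,:,::-1]); np.savez("pics/w7.npz",im=im,**k)
```

```text
t 17.18 tcp [0.4364 0.0472 0.0465] psi 81.82 tilt [ 0.  0. -1.] F [ 0.1  0.1 -2.5] open 0.0139 grip 98.0
tool delta [0.0003 0.0002 0.0015] spin 0.02
```

View pics/w7.png

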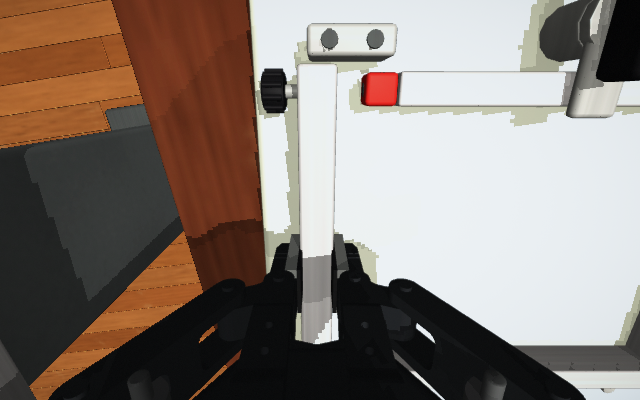

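The bar now sits between the guides, about 2–3 mm clear of the left guide (350,40), with roughly 11 mm to the pad (380,88). Next I advance slowly.

Request:
drive_tool([
  [[0,0.002,0.001],0],
  [[0,0.003,0],0],
  [[0,0.003,0],0],
  [[0,0.002,0],0],
  [[0,0,0],0],
  [[0,0,0],0],
  [[0,0,0],0],
])

```text
time_s: 18.1
eef_pos: [0.4459, 0.0458, 0.0452]
tool_rot: [-0.0, 0.756, 0.655, -0.0]
contact_force: [-0.4, 0.4, -2.3]
opening: 0.0139
grasp_force: 98.0
```

```bash
cat >> h.py <<'E'
def st():
    p,M,s=pose(); plan(bw(-90,1.2,.0455),81.8)
    print("board",((p[:2]-B)@A*1000).round(2),"F tool",(M.T@s["contact_force"]).round(2),"T tool",(M.T@s["ft_torque"]).round(2))
E
python3 -c "
from h import *
st()"
```

```text
t 18.10 tcp [0.4459 0.0458 0.0452] psi 81.83 tilt [-0. -0. -1.] F [-0.4  0.4 -2.3] open 0.0139 grip 98.0
tool delta [ 0.0004  0.0135 -0.0003] spin 0.03
board [-103.53    0.81] F tool [ 0.33 -0.46  2.31] T tool [ 0.03 -0.02 -0.03]
```

Request:
drive_tool([
  [[0,0.0015,0],0],
  [[0,0.0015,0],0],
  [[0,0.001,0],0],
  [[0,0.001,0],0],
  [[0,0,0],0],
  [[0,0,0],0],
])

```text
time_s: 18.85
eef_pos: [0.4503, 0.0451, 0.0451]
tool_rot: [-0.0, 0.756, 0.655, -0.001]
contact_force: [-2.3, 0.4, -1.7]
opening: 0.0139
grasp_force: 98.0
```

```bash
python3 -c "
from h import *
st()"
```

```text
t 18.85 tcp [0.4503 0.0451 0.0451] psi 81.84 tilt [-0.001 -0.    -1.   ] F [-2.3  0.4 -1.7] open 0.0139 grip 98.0
tool delta [ 0.0004  0.0091 -0.0005] spin 0.04
board [-99.1    0.79] F tool [ 0.03 -2.28  1.69] T tool [ 0.53  0.08 -0.06]
```

Request:
drive_tool([
  [[0,0.001,0],0],
  [[0,0.001,0],0],
  [[0,0.001,0],0],
  [[0,0.001,0],0],
  [[0,0,0],0],
  [[0,0,0],0],
])

```text
time_s: 19.6
eef_pos: [0.4524, 0.0448, 0.0449]
tool_rot: [-0.001, 0.756, 0.655, -0.002]
contact_force: [-7.9, 1.1, 4.4]
opening: 0.0138
grasp_force: 99.0
```

```bash
python3 -c "
from h import *
st()"
```

```text
t 19.60 tcp [0.4524 0.0448 0.0449] psi 81.84 tilt [-0.005 -0.001 -1.   ] F [-7.9  1.1  4.4] open 0.0138 grip 99.0
tool delta [ 0.0004  0.007  -0.0006] spin 0.04
board [-97.04   0.77] F tool [ 0.01 -7.98 -4.34] T tool [ 1.64  0.08 -0.02]
```

Request:
drive_tool([
  [[0,0,-0.0006],0],
  [[0,0.001,0],0],
  [[0,0.001,0],0],
  [[0,0.001,0],0],
  [[0,0,0],0],
  [[0,0,0],0],
])

```text
time_s: 20.35
eef_pos: [0.4565, 0.0439, 0.0453]
tool_rot: [-0.001, 0.756, 0.655, -0.001]
contact_force: [-4.8, 1.0, -5.2]
opening: 0.0139
grasp_force: 97.8
```

```bash
python3 -c "
from h import *
st()"
```

```text
t 20.35 tcp [0.4565 0.0439 0.0453] psi 81.82 tilt [-0.003 -0.    -1.   ] F [-4.8  1.  -5.2] open 0.0139 grip 97.8
tool delta [ 0.0007  0.0028 -0.0002] spin 0.02
board [-92.79   0.52] F tool [ 0.28 -4.92  5.25] T tool [ 1.2   0.06 -0.04]
```

Request:
drive_tool([
  [[0,0.001,0],0],
  [[0,0.001,0],0],
  [[0,0.001,0],0],
  [[0,0,0],0],
  [[0,0,0],0],
  [[0,0,0],0],
])

```text
time_s: 21.1
eef_pos: [0.458, 0.0437, 0.0453]
tool_rot: [-0.002, 0.756, 0.655, -0.003]
contact_force: [-9.1, 1.6, 0.3]
opening: 0.0137
grasp_force: 98.5
```

```bash
python3 -c "
from h import *
st()"
```

```text
t 21.10 tcp [0.458  0.0437 0.0453] psi 81.83 tilt [-0.006 -0.001 -1.   ] F [-9.1  1.6  0.3] open 0.0137 grip 98.5
tool delta [ 0.0007  0.0013 -0.0002] spin 0.03
board [-91.31   0.52] F tool [ 0.28 -9.21 -0.26] T tool [ 1.84  0.05 -0.05]
```

Request:
drive_tool([
  [[0,0.001,-0.0003],0],
  [[0,0.001,0],0],
  [[0,0.001,0],0],
  [[0,0,0],0],
  [[0,0,0],0],
  [[0,0,0],0],
  [[0,0,0],0],
])

```text
time_s: 21.98
eef_pos: [0.4592, 0.0436, 0.0453]
tool_rot: [-0.002, 0.756, 0.655, -0.004]
contact_force: [-11.9, 1.7, 2.8]
opening: 0.0135
grasp_force: 98.9
```

```bash
python3 -c "
from h import *
st()"
```

```text
t 21.98 tcp [0.4592 0.0436 0.0453] psi 81.85 tilt [-0.009 -0.002 -1.   ] F [-11.9   1.7   2.8] open 0.0135 grip 98.9
tool delta [ 0.0007  0.0001 -0.0002] spin 0.05
board [-90.05   0.54] F tool [-1.000e-02 -1.207e+01 -2.680e+00] T tool [ 2.41  0.16 -0.  ]
```

Request:
drive_tool([
  [[0,0.001,-0.0004],0],
  [[0,0.001,0],0],
  [[0,0,0],0],
  [[0,0,0],0],
  [[0,0,0],0],
  [[0,0,0],0],
])

```text
time_s: 22.72
eef_pos: [0.4599, 0.0435, 0.0453]
tool_rot: [-0.003, 0.756, 0.655, -0.005]
contact_force: [-13.2, 2.0, 3.0]
opening: 0.0137
grasp_force: 98.9
```

```bash
python3 -c "
from h import *
st()
k=r.calibration('wrist'); im=r.read_camera('wrist'); cv2.imwrite('pics/w8.png',im[:,:,::-1])
im=r.read_camera('scene'); st()
cv2.imwrite('pics/s8.png',cv2.resize(im[130:290,230:400,::-1],None,fx=3.5,fy=3.5,interpolation=2))"
```

```text
t 22.73 tcp [0.4599 0.0435 0.0453] psi 81.86 tilt [-0.012 -0.002 -1.   ] F [-13.2   2.    3. ] open 0.0137 grip 98.9
tool delta [ 0.0007 -0.0006 -0.0002] spin 0.06
board [-89.36   0.52] F tool [  0.12 -13.34  -2.84] T tool [ 2.79  0.16 -0.03]
t 22.82 tcp [0.4599 0.0435 0.0453] psi 81.86 tilt [-0.012 -0.002 -1.   ] F [-13.1   2.3   3.4] open 0.0140 grip 98.9
tool delta [ 0.0007 -0.0006 -0.0002] spin 0.06
board [-89.37   0.52] F tool [  0.39 -13.37  -3.27] T tool [ 2.75  0.17 -0.02]
```

View pics/w8.png

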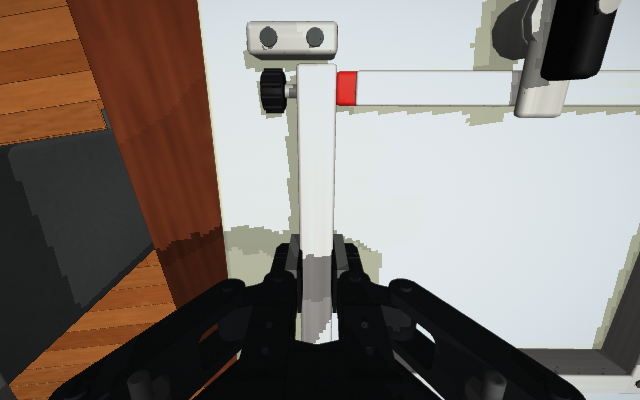

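The bar sits square against the left pad, which is squeezed to roughly 8 mm in view (337–357,88), and the button is still across the rail (545,70). Torque about vertical is close to zero, so the push is even. I'll add a little push, hold, and hand in.

Request:
drive_tool([
  [[0,0.0007,0],0],
  [[0,0,0],0],
  [[0,0,0],0],
  [[0,0,0],0],
  [[0,0,0],0],
  [[0,0,0],0],
  [[0,0,0],0],
  [[0,0,0],0],
  [[0,0,0],0],
  [[0,0,0],0],
])

```text
time_s: 24.08
eef_pos: [0.4602, 0.0434, 0.0453]
tool_rot: [-0.003, 0.756, 0.655, -0.005]
contact_force: [-14.0, 2.5, 4.4]
opening: 0.0141
grasp_force: 99.1
```

Request:
drive_tool([
  [[0,0,0],0],
  [[0,0,0],0],
  [[0,0,0],0],
  [[0,0,0],0],
  [[0,0,0],0],
  [[0,0,0],0],
  [[0,0,0],0],
  [[0,0,0],0],
  [[0,0,0],0],
  [[0,0,0],0],
])

```text
time_s: 25.32
eef_pos: [0.4603, 0.0434, 0.0453]
tool_rot: [-0.003, 0.756, 0.655, -0.005]
contact_force: [-13.6, 2.7, 4.3]
opening: 0.014
grasp_force: 99.1
```

```bash
python3 -c "
from h import *
st(); print(r.hand_in())"
```

```text
t 25.32 tcp [0.4603 0.0434 0.0453] psi 81.86 tilt [-0.013 -0.002 -1.   ] F [-13.6   2.7   4.3] open 0.0140 grip 99.1
tool delta [ 0.0007 -0.001  -0.0002] spin 0.06
board [-89.01   0.51] F tool [  0.74 -13.93  -4.16] T tool [ 2.95  0.13 -0.03]
the job is handed in; nothing more can be done
None
```

The job was handed in at 25.3 s with the turnbutton square across the left rail and the end bar held between the guides, pressing with about 14 N in all, evenly by the near-zero wrist twist; the hand-in returned no verdict.

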